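Prick the marked display base on the bridge press

TASK

Prick the pin hole in the wooden display base on the bridge press: move the jar or bottle that stands in the way aside, then slide the board, ring end first and never lifted, along the table between the guide rails and under the stripper until the red ring sits under the punch. Push the red lever grip fully down so that the punch bites inside the ring and nowhere else, let the lever spring back up, and leave the board there with the ring under the punch. Tip over no jar or bottle, let the two jars and the small bottle stand upright on the table at the end, and leave everything else on the table where it stands.

Things in the scene. Friction and masses are not known exactly. Their poses are not given: they have to be found in the camera images.
- board: light wooden display base, flat plate 190 x 110 x 18 mm (x, y, z), about 0.25 kg, lying loose on the table; too wide to grasp, it is pushed by its edges. Origin: centre of the underside; x runs along its length, towards the end nearer the ring (the end that goes in first), z up. A pencil centre line runs along it.
- ring (a point): centre of the red ring (11 mm across) drawn on the board's top face, 30 mm from the board's centre along its +x, on the centre line
- press: green bridge press bolted to the table, feet 200 x 200 mm (x, y), 14 mm high, bolts to 22 mm. Origin: on the table below the punch; the lane runs along +x (entry at the -x end), y across, z up. Pillars at x 0, y +-79 mm carry a crosshead (x +-26, y +-102, z 76 to 112 mm), clevis to 157. With the ring under the punch the board's centre is at x = -30 mm, its trailing edge at -125 mm
- lane_mouth (a point): entry of the lane, on the table at press x = -138 mm, y = 0. Two steel guide rails 24 mm high stand along the lane, inner faces at y = +-58 mm from x = -98 to +90 mm (116 mm apart for the 110 mm board); from x = -98 back to this mouth they flare outwards at 0.5 rad to y = +-80 mm. The board slides on the table itself; there is no end stop, the far end is open
- stripper (a point): underside of the steel stripper plate that hangs over the lane, 24 mm above the table at press x = 0, y = 0 (x +-18 mm): the board passes below it
- press_ram: ram of the press, carries the punch; origin at the punch's point
- punch_tip (a point): point of the punch, on the press's z axis; 26 mm above the table when the lever is up (8 mm above the board's top); it comes straight down 9.5 mm as the lever is pushed fully down, so it bites the board in the last sixth of the swing
- press_lever (a joint): press lever: 0 = up (sprung home), 0.45 rad = fully down; it hinges about the press's x direction at press y = +22 mm, z = 140 mm, and springs back when let go; about 3 N on the grip at the start to 7 N before the punch bites, about 15 N to seat it fully
- lever_grip (a point): top of the red cross grip (bar 20 mm thick, 84 mm long, along the press's x) at the end of the lever, 165 mm from the hinge, on the press's -y side. Lever up: press y = -127 mm, z = 222 mm; fully down: y = -147 mm, z = 149 mm. Push it down along that arc
- jar_red: red glaze jar with white cap, diameter 42 mm, 42 mm high; origin: centre of the underside, z up. One of the three (this, the green jar, the small bottle) stands in the lane in front of the press, the two others beside the lane; any of the three may be moved
- jar_green: green glaze jar with black cap, diameter 42 mm, 46 mm high; origin: centre of the underside, z up
- bottle_small: small dark paint bottle with white cap, diameter 28 mm, 62 mm high; origin: centre of the underside, z up
- figure_pair: pair of clay figures on a wood slice, 32 mm across, 38 mm high; origin: centre of the underside; leave it
- figure_pink: pink clay figure on a wood slice, 24 mm across, 38 mm high; origin: centre of the underside; leave it
- tape: roll of tape lying flat, 104 mm across, 25 mm high; origin: centre of the underside; leave it
- tin: green hinged tin, 61 x 96 x 26 mm; origin: centre of the underside; leave it
- cup: orange cup with a brush in it, about 96 mm across, 148 mm high; origin: centre of the underside; leave it
- bottle_red: tall red paint bottle, diameter 38 mm, 118 mm high; origin: centre of the underside; leave it
Mind the look-alikes: they are no part of the job. Leave any blue or turquoise look-alike of the jar_red alone.

How it is judged:
By the outcome, as a careful person would: the job done as asked, in the order asked, and still so for the second after the job is handed in, with the robot touching nothing.
It also fails if it takes over 72 s, if anything falls off the work surface, if the arm or the gripper's body presses on something with over 40 N, if the wrist force passes 120 N, or if a joint passes its speed limit or range.

ROBOT

A 6-joint arm with a two-finger parallel gripper is mounted at the origin on a cart in front of the work surface, level with it; the furniture and walls round the work are solid. World frame = base frame: x ahead of the robot, y to its left, z up, the work surface at z = 0. Lengths are in m, angles in rad, forces in N, time in s.
With the tool pointing down it reaches from about 0.225 to 0.875 m from the base axis. Payload 3.4 kg.
Tool frame: the origin (TCP) lies between the finger pads; the fingertips stand 22 mm ahead of it and the grasp point (between the pads) lies 3 mm ahead of it (manip.finger_overhang is the distance from the TCP to the fingertips, in m); z points along the fingers, y is the line along which they close (so a half turn about z gives the same grasp; the last joint's range is limited). The gripper opens to 85 mm and grips with 20 to 120 N. Pads are 22 mm wide; open, the fingers measure 114 mm over their backs; the gripper's body (76 mm by 85 mm) begins 54 mm behind the grasp point. The pads swing forward as they close: fully open they stand 13 mm farther back than shut.
Start: joints at [1.212, 0.276, 1.505, -0, 1.361, -0.121], TCP at [0.135, 0.559, 0.253] pointing down, gripper open.
Joint ranges: [-2.89, 2.89], [-0.75, 2.08], [0.22, 2.7], [-1.18, 4.32], [0.11, 2.71], [-2.7, 2.7]. Speed limits (rad/s): [2.57, 2.57, 3.14, 3.14, 3.14, 3.14].

INTERFACE

Orientations are given as a unit quaternion [w, x, y, z].
In Python, from rig import get_state, eyes, order, manip gives the robot as it stands.
- The arm moves only by the tool drive_tool, never from a script. Its argument "rows" is a list of rows, each a list of 4 numbers: the shift along the tool's x, y, z in units of 25 mm (1.0 is 25 mm), then the turn about the tool's z in units of 6 degrees (1.0 is 6 degrees). A call has exactly 8 rows; each row is the pose to reach, as a shift and turn from the pose commanded when the call began, along the tool's axes at that moment; what a row does not reach only later rows make up. A row lasts 1/12 s, in which the tool goes at most 41.7 mm and 7.16 degrees, less where a joint would pass 70% of its speed; a pose out of reach is approached as far as the arm can. A call with a gripper value outside its range is refused whole. "grip" is the finger opening in mm, from 0 to 85.4, set as the call begins (left out, the last holds). The fingers move at their own pace and stop on an object; "newtons" is the grip in N (left out, the last holds). Time passes only in rows, so rows that repeat a pose let the fingers close, or fill a call up. It gives the time, the measured TCP pose, the force, the opening and the grip force at its end, in the units of the state.
- get_state(): the state, without advancing time (a new reading comes with each control period).
- eyes.get_image(name): name is "side" or "top" or "wrist"; returns (picture, depth): 384x512x3 uint8, red, green, blue; 384x512 float32, m along the optical axis (not along the pixel's ray), 0 where there is no reading.
- eyes.camera_info(name): a dict with "fx", "fy", "cx", "cy" (pixels), "R" (3x3) and "t" (3): a world point X has camera coordinates R X + t. Camera axes: x right, y down, z forward; pixel columns grow to the right and rows downward; lengths in m; the calibration is good to about 2 mm. A picture is of the moment at which its call begins: read the wrist's pose just before it. camera_info takes no time and is no camera call; for the wrist camera it gives the pose at the moment of the call.
- order.sign_off(): hands the job in; it is judged then, once.
The state is a dict: "clock": time; "qpos": joint angles; "qd": joint speeds; "effort": joint torques, N m; "position": TCP position; "ee_rot": TCP orientation; "contact_force": force on the tool from outside, world axes, zero at the start; "moment": the same for the moment, N m; "width": finger opening in m; "gripper_force": force on a finger pad.
Only numpy, scipy, OpenCV 4.12 (cv2) and the standard library are available. Lean on these libraries where they do the work, as an engineer would, in place of code of your own. Each camera call takes 0.05 s, during which the arm holds its last target. There are 200 camera calls.

## Working session

There is one attempt and no reset: what is moved stays moved. The work goes in short steps, Python scripts to look and compute and a tool call to move; the robot and the scene stay as the last step left them, time stands still between calls to the robot, and variables do not carry over. Pictures are saved under pics/ and viewed, at most 10 in all, crops included, and the job is handed in when it is done.

Besides the shell and the picture viewer there is one more tool, called by a JSON object that holds its "name" and its "arguments", one argument or row to a line. drive_tool: Moves the arm, as the interface text tells. Its arguments: {"type":"object","properties":{"rows":{"type":"array","items":{"type":"array","items":{"type":"number"}}},"grip":{"type":"number"},"newtons":{"type":"number"}},"required":["rows"]}

```bash
mkdir -p pics; ls
cat > h.py <<'E'
import numpy as np, cv2
from rig import get_state, eyes, order, manip
def snap(n,f):
    i=eyes.camera_info(n); p,d=eyes.get_image(n)
    cv2.imwrite(f'pics/{f}.png',p[:,:,::-1]); np.savez(f'pics/{f}.npz',p=p,d=d,**{k:np.array(i[k]) for k in('fx','fy','cx','cy','R','t')})
def world(f):
    z=np.load(f'pics/{f}.npz'); d=z['d']; v,u=np.mgrid[:d.shape[0],:d.shape[1]]
    c=np.stack([(u-z['cx'])/z['fx']*d,(v-z['cy'])/z['fy']*d,d],-1)
    return z['p'],d,(c-z['t'])@z['R']
E
python3 - <<'E'
from h import *
for n in('top','side'): snap(n,n+'0')
s=get_state(); print({k:np.round(v,3).tolist() for k,v in s.items()})
E
```

```text
pics
{'clock': 0.1, 'qpos': [1.212, 0.277, 1.506, -0.0, 1.361, -0.121], 'qd': [0.0, -0.0, -0.003, 0.001, 0.001, -0.0], 'effort': [0.001, -41.77, -24.64, -0.0, 0.006, 0.0], 'position': [0.135, 0.558, 0.253], 'ee_rot': [-0.0, 0.119, 0.993, -0.001], 'contact_force': [-0.44, 0.307, 0.05], 'moment': [0.043, 0.008, 0.017], 'gripper_force': 0.0, 'width': 0.086}
```

View pics/top0.png

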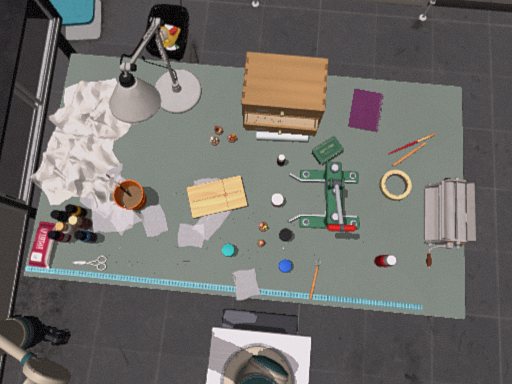

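View pics/side0.png

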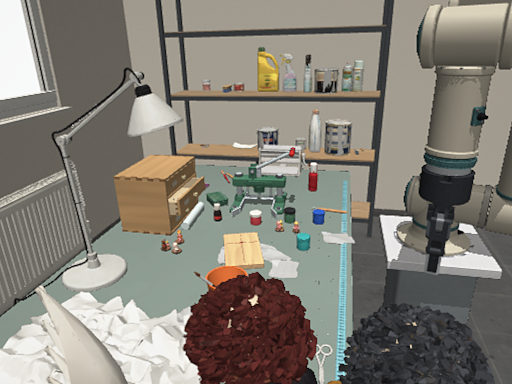

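The top view shows the board at (217,197). The white-capped jar at (278,200) stands in the lane, the press is at (335,200), and its red grip is at (342,228). The green jar is at (286,235), the small bottle at (281,160), and the figures at (263,227) and (261,243).

Run:
```python
from h import *
p,d,W=world('top0')
for n,u,v in [('board',217,197),('jar',278,200),('gjar',286,235),('bott',281,160),('pair',263,227),('pink',261,243),('grip',342,228),('tin',328,150),('tape',384,185),('bred',386,261),('turq',229,250),('blue',285,266),('table',250,260)]:
    print(n,np.round(W[v,u],4))
# board: z 10..26mm & warm colour
hsv=cv2.cvtColor(p,cv2.COLOR_RGB2HSV)
roi=np.zeros(d.shape,bool); roi[165:230,175:260]=1
m=roi&(W[...,2]>.010)&(W[...,2]<.028)&(hsv[...,1]>60)&(hsv[...,0]<30)
q=W[m]; print(m.sum(),np.median(q[:,2])); r=cv2.minAreaRect(q[:,:2].astype(np.float32)); print('board',r)
# higher elements: press
roi[:]=0; roi[150:245,285:365]=1
for lo,hi,n in((.070,.125,'cross'),(.018,.034,'rails'),(.19,.24,'grip')):
    m=roi&(W[...,2]>lo)&(W[...,2]<hi); 
    if n=='grip': m&=(hsv[...,1]>150)&((hsv[...,0]<8)|(hsv[...,0]>170))
    if n=='cross': m&=(hsv[...,0]>50)&(hsv[...,0]<95)
    q=W[m]; print(n,m.sum(),q.mean(0) if len(q) else 0,q[:,:2].min(0),q[:,:2].max(0), cv2.minAreaRect(q[:,:2].astype(np.float32)))
for n,u,v,z0,z1 in [('jar',278,200,.036,.055),('gjar',286,235,.036,.055),('bott',281,160,.05,.07),('pair',263,227,.015,.05),('pink',261,243,.015,.05)]:
    k=np.zeros(d.shape,bool); k[v-10:v+11,u-10:u+11]=1
    m=k&(W[...,2]>z0)&(W[...,2]<z1); q=W[m]; print(n,m.sum(),np.round([q.mean(0),q.min(0),q.max(0)],4).tolist())
c=p[140:260,175:375]; cv2.imwrite('pics/c0.png',cv2.resize(c,None,fx=4,fy=4,interpolation=cv2.INTER_CUBIC)[:,:,::-1])
print(manip.finger_overhang)
```

```text
board [0.5713 0.1889 0.0134]
jar [ 0.5739 -0.0174  0.0453]
gjar [ 0.4601 -0.0528  0.0495]
bott [ 0.708  -0.0155  0.0607]
pair [0.4831 0.0238 0.0192]
pink [0.4278 0.0256 0.0374]
grip [ 0.4731 -0.1982  0.2262]
tin [ 0.772  -0.1763  0.0205]
tape [ 0.6643 -0.3722  0.0238]
bred [ 0.4023 -0.3596  0.1097]
turq [0.395  0.1265 0.043 ]
blue [ 0.3611 -0.0575  0.0479]
table [ 0.3721  0.0567 -0.0027]
1761 0.018108606708926396
board ((0.5388430953025818, 0.166794553399086), (0.19083692133426666, 0.21336257457733154), 18.646238327026367)
cross 620 [ 0.60265532 -0.18187088  0.10932465] [ 0.50214094 -0.21903683] [ 0.70392553 -0.15979386] ((0.6033411622047424, -0.19037838280200958), (0.20065003633499146, 0.05345361679792404), 3.491987943649292)
rails 559 [ 0.66356775 -0.16774734  0.0245409 ] [ 0.50141648 -0.29107686] [ 0.77621202 -0.04799476] ((0.6360523104667664, -0.1644585132598877), (0.26851770281791687, 0.23084309697151184), 5.327094078063965)
grip 146 [ 0.47549348 -0.19589331  0.22019128] [ 0.46598274 -0.23665133] [ 0.48614909 -0.15732108] ((0.47626250982284546, -0.19695493578910828), (0.018658041954040527, 0.07924875617027283), 2.034909248352051)
jar 122 [[0.5765, -0.0143, 0.0422], [0.5577, -0.0346, 0.0362], [0.5951, 0.0059, 0.0478]]
gjar 127 [[0.4628, -0.0509, 0.047], [0.4439, -0.0696, 0.0403], [0.4835, -0.0327, 0.0528]]
bott 37 [[0.7162, -0.0154, 0.0604], [0.7076, -0.0254, 0.0516], [0.7282, -0.0047, 0.0674]]
pair 39 [[0.4851, 0.0271, 0.0272], [0.4771, 0.0103, 0.0152], [0.4941, 0.041, 0.0399]]
pink 22 [[0.4288, 0.0271, 0.0315], [0.4221, 0.0191, 0.0166], [0.4353, 0.0357, 0.0421]]
0.022
```

View pics/c0.png

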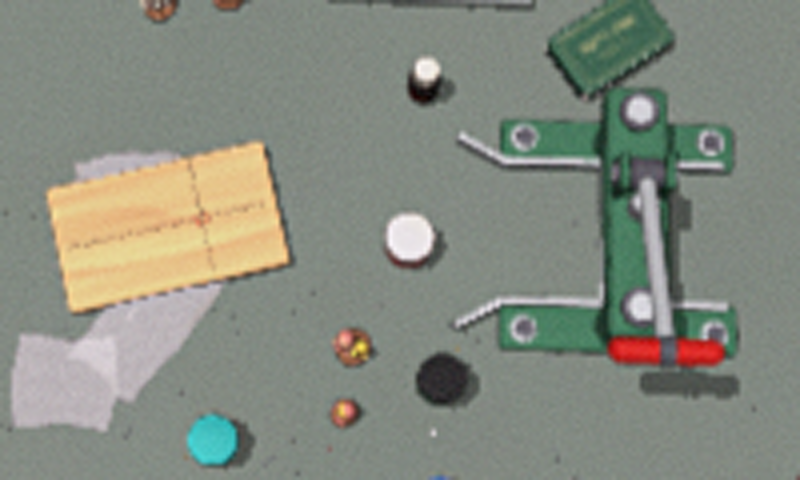

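The crop shows the ring at crop pixel (203,218), the jar in the lane at (410,240), and the rails at y≈161 and y≈302. Next I fit the board and press poses to their corner pixels at known heights.

```bash
cat >> h.py <<'E'
def ray(f,u,v,h):
    z=np.load(f'pics/{f}.npz'); r=z['R'].T@np.array([(u-z['cx'])/z['fx'],(v-z['cy'])/z['fy'],1]); o=-z['R'].T@z['t']
    return (o+r*(h-o[2])/r[2])[:2]
def fit(L,Wd):  # rigid 2D: world=R L+t
    L=np.array(L,float);Wd=np.array(Wd);a=L-L.mean(0);b=Wd-Wd.mean(0)
    th=np.arctan2((a[:,0]*b[:,1]-a[:,1]*b[:,0]).sum(),(a*b).sum());R=np.array([[np.cos(th),-np.sin(th)],[np.sin(th),np.cos(th)]])
    t=Wd.mean(0)-R@L.mean(0);return th,t,np.abs(L@R.T+t-Wd).max(1)
def yaw(q): # direction of tool x in world, tool pointing down
    w,x,y,z=q; return np.arctan2(2*(x*y+w*z),1-2*(y*y+z*z))
def go(x,y,z,yx):
    "units to TCP target; yx = world yaw of tool x"
    s=get_state(); p=np.array(s['position']); a=yaw(s['ee_rot']); d=np.array([x,y,z])-p
    X=np.array([np.cos(a),np.sin(a)]); Y=np.array([X[1],-X[0]])
    t=-((yx-a+np.pi)%(2*np.pi)-np.pi)  # z down: positive turn = clockwise in world
    return np.round([d[:2]@X/.025,d[:2]@Y/.025,-d[2]/.025,np.degrees(t)/6],2)
E
python3 - <<'E'
from h import *
px=lambda c:((c[0]-1.5)/4+175,(c[1]-1.5)/4+140)
B=[(48,188),(263,142),(292,265),(72,312),(203,218)];L=[(-.095,.055),(.095,.055),(.095,-.055),(-.095,-.055),(.03,0)]
th,t,e=fit(L,[ray('top0',*px(c),.018) for c in B]);print('board',np.degrees(th),t,e)
P=[(503,161),(725,166),(500,300),(728,306),(460,135),(457,325)];L=[(-.098,.058),(.09,.058),(-.098,-.058),(.09,-.058),(-.138,.08),(-.138,-.08)]
th,t,e=fit(L,[ray('top0',*px(c),.024) for c in P]);print('press',np.degrees(th),t,e)
R=np.array([[np.cos(th),-np.sin(th)],[np.sin(th),np.cos(th)]])
for l in((0,-.127),(0,-.147),(-.138,0),(-.125,0),(-.03,0)):print(l,R@l+t)
print('ring',ray('top0',*px((203,218)),.018),'jar',ray('top0',*px((410,239)),.042))
print(go(.5765,-.0143,.14,th+np.pi),go(.5765,-.0143,.14,th))
E
```

```text
board -72.00430093208927 [0.57329686 0.18929672] [0.00094769 0.00150125 0.00059071 0.00108103 0.00047913]
press -86.19050056110947 [ 0.60218477 -0.19071179] [0.0017181  0.00271812 0.00255989 0.00183241 0.00223142 0.00211296]
(0, -0.127) [ 0.47546538 -0.19914958]
(0, -0.147) [ 0.45550957 -0.20047837]
(-0.138, 0) [ 0.59301614 -0.0530167 ]
(-0.125, 0) [ 0.59387985 -0.06598798]
(-0.03, 0) [ 0.60019159 -0.16077807]
ring [0.58296407 0.16124346] jar [ 0.576457   -0.01444913]
[-22.55 -18.11   4.5   12.09] [-22.55 -18.11   4.5  -17.91]
```

{"name": "drive_tool", "arguments": {
  "rows": [
    [-1, -0.8, 0.2, 0.5],
    [-2.2, -1.8, 0.4, 1],
    [-3.4, -2.7, 0.6, 1.7],
    [-4.6, -3.7, 0.9, 2.4],
    [-5.8, -4.7, 1.1, 3.1],
    [-7, -5.6, 1.4, 3.7],
    [-8.2, -6.6, 1.6, 4.4],
    [-9.4, -7.5, 1.9, 5]
  ],
  "grip": 85,
  "newtons": 30
}}

```text
clock: 0.77
position: [0.3201, 0.3194, 0.2056]
ee_rot: [0.0, 0.373, 0.928, 0.0]
contact_force: [0.5, 0.8, 1.4]
width: 0.0851
gripper_force: 0.0
```

Run:
```python
from h import *
print(get_state()['position'],go(.5765,-.0143,.11,np.radians(93.8)))
```

```text
[0.32014575 0.31940193 0.20560067] [-16.64  -2.54   3.82   7.07]
```

{"name": "drive_tool", "arguments": {
  "rows": [
    [-1.2, -0.2, 0.2, 0.5],
    [-2.4, -0.4, 0.4, 1],
    [-3.7, -0.6, 0.6, 1.5],
    [-5, -0.8, 0.9, 2],
    [-6.3, -1, 1.2, 2.6],
    [-7.6, -1.2, 1.5, 3.2],
    [-8.9, -1.4, 1.8, 3.8],
    [-10.2, -1.6, 2.2, 4.4]
  ]
}}

```text
clock: 1.43
position: [0.4775, 0.1149, 0.1506]
ee_rot: [0.0, 0.575, 0.818, 0.0]
contact_force: [-0.4, 1.1, -0.3]
width: 0.0852
gripper_force: 0.0
```

Run:
```python
from h import *
print(get_state()['position'],go(.5765,-.0143,.11,np.radians(93.8)))
```

```text
[0.47750025 0.11491344 0.15055415] [-6.2   1.98  1.62  2.66]
```

{"name": "drive_tool", "arguments": {
  "rows": [
    [-1.1, 0.35, 0.2, 0.5],
    [-2.2, 0.7, 0.5, 1],
    [-3.3, 1.05, 0.8, 1.5],
    [-4.4, 1.4, 1.1, 2],
    [-5.4, 1.73, 1.4, 2.4],
    [-6.2, 1.98, 1.6, 2.66],
    [-6.2, 1.98, 1.62, 2.66],
    [-6.2, 1.98, 1.62, 2.66]
  ]
}}

```text
clock: 2.1
position: [0.576, -0.0131, 0.1093]
ee_rot: [-0.001, 0.682, 0.731, -0.0]
contact_force: [-0.2, -0.2, -0.0]
width: 0.0844
gripper_force: 0.0
```

Run:
```python
from h import *
snap('wrist','w1')
p,d,W=world('w1')
print(get_state()['position'],go(.5765,-.0143,.028,np.radians(93.8)))
m=(W[...,2]>.036)&(W[...,2]<.05)&(abs(W[...,0]-.5765)<.045)&(abs(W[...,1]+.0143)<.045)&(p.min(-1)>140)
q=W[m];print(m.sum(),q.min(0),q.max(0),q.mean(0))
```

```text
[ 0.57533553 -0.01224527  0.10963055] [-0.09  0.04  3.27  0.03]
2846 [ 0.55762941 -0.02893014  0.03993162] [0.5988243  0.00926571 0.04581189] [ 0.57811764 -0.00979167  0.043584  ]
```

View pics/w1.png

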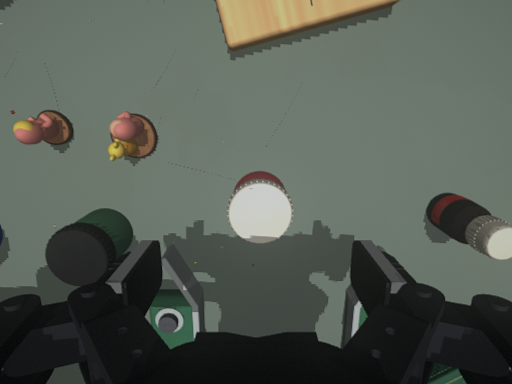

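The wrist view shows the white cap at (260,210), midway between the open fingers at (135,280) and (375,280). I go down over it and grip.

{"name": "drive_tool", "arguments": {
  "rows": [
    [0, 0.1, 0.5, 0],
    [0.05, 0.12, 1.2, 0],
    [0.05, 0.12, 1.9, 0],
    [0.05, 0.12, 2.5, 0],
    [0.05, 0.12, 2.9, 0],
    [0.05, 0.12, 3.2, 0],
    [0.05, 0.12, 3.25, 0],
    [0.05, 0.12, 3.25, 0]
  ]
}}

```text
clock: 2.82
position: [0.5788, -0.0105, 0.0291]
ee_rot: [-0.0, 0.682, 0.732, -0.0]
contact_force: [0.7, -0.9, -0.3]
width: 0.0847
gripper_force: 0.0
```

{"name": "drive_tool", "arguments": {
  "rows": [
    [0, 0, 0, 0],
    [0, 0, 0, 0],
    [0, 0, 0, 0],
    [0, 0, 0, 0],
    [0, 0, 0, 0],
    [0, 0, 0, 0],
    [0, 0, -0.2, 0],
    [0, 0, -0.6, 0]
  ],
  "grip": 30
}}

```text
clock: 3.48
position: [0.5779, -0.0108, 0.0433]
ee_rot: [-0.001, 0.682, 0.731, -0.001]
contact_force: [0.4, 0.2, -0.7]
width: 0.0399
gripper_force: 30.3
```

Run:
```python
from h import *
s=get_state();print(s['position'],s['width'],s['gripper_force'],go(.72,.07,.085,np.radians(93.8)))
```

```text
[ 0.57790311 -0.01080299  0.04328207] 0.03989392841241716 30.29708504676819 [ 2.83  5.9  -1.67  0.03]
```

{"name": "drive_tool", "arguments": {
  "rows": [
    [0.2, 0.4, -0.6, 0],
    [0.5, 1.1, -1.2, 0],
    [1.0, 2.1, -1.4, 0],
    [1.5, 3.1, -1.4, 0],
    [2.0, 4.1, -1.4, 0],
    [2.5, 5.1, -1.4, 0],
    [2.8, 5.7, -1.4, 0],
    [2.83, 5.9, -1.2, 0]
  ]
}}

```text
clock: 4.15
position: [0.7246, 0.0719, 0.0753]
ee_rot: [0.002, 0.681, 0.732, 0.002]
contact_force: [1.0, -1.1, -0.4]
width: 0.04
gripper_force: 30.4
```

{"name": "drive_tool", "arguments": {
  "rows": [
    [0, 0, 0.4, 0],
    [0, 0, 0.9, 0],
    [0, 0, 1.3, 0],
    [0, 0, 1.55, 0],
    [0, 0, 1.7, 0],
    [0, 0, 1.76, 0],
    [0, 0, 1.78, 0],
    [0, 0, 1.78, 0]
  ]
}}

```text
clock: 4.82
position: [0.7206, 0.0696, 0.0299]
ee_rot: [-0.0, 0.682, 0.731, -0.0]
contact_force: [-1.2, -0.3, -0.0]
width: 0.0401
gripper_force: 30.5
```

Release, hold, then rise.

{"name": "drive_tool", "arguments": {
  "rows": [
    [0, 0, 0.04, 0],
    [0, 0, 0.04, 0],
    [0, 0, 0.04, 0],
    [0, 0, 0.04, 0],
    [0, 0, 0.04, 0],
    [0, 0, -0.3, 0],
    [0, 0, -1, 0],
    [0, 0, -2, 0]
  ],
  "grip": 70
}}

```text
clock: 5.48
position: [0.7197, 0.07, 0.0781]
ee_rot: [-0.002, 0.682, 0.731, -0.002]
contact_force: [0.3, 0.1, 0.2]
width: 0.0699
gripper_force: 0.0
```

{"name": "drive_tool", "arguments": {
  "rows": [
    [0, 0, -0.8, 0],
    [0, 0, -1.5, 0],
    [0, 0, -2, 0],
    [0, 0.2, -2, 0],
    [0, 0.2, -2, 0],
    [0, 0.2, -2, 0],
    [0, 0.2, -2, 0],
    [0, 0.2, -2, 0]
  ],
  "grip": 40
}}

```text
clock: 6.15
position: [0.7254, 0.0703, 0.1278]
ee_rot: [-0.001, 0.682, 0.731, -0.001]
contact_force: [0.2, -0.6, -0.4]
width: 0.0401
gripper_force: 0.0
```

Run:
```python
from h import *
s=get_state();print(s['position'],s['width'])
snap('side','side1')
p,d,W=world('side1')
# jar red region heights
m=(abs(W[...,0]-.72)<.04)&(abs(W[...,1]-.07)<.04)&(W[...,2]>.02)&(W[...,2]<.08)
q=W[m];print(m.sum(),q.min(0),q.max(0))
# standoff behind board trailing edge: trailing edge mid
th=np.radians(-72.0);u=np.array([np.cos(th),np.sin(th)]);c=np.array([.5733,.1893])
b=c-u*.095;print('trail',b)
s1=b-u*.05;print('standoff',s1,go(*s1,.12,np.radians(108.0)))
```

```text
[0.72540282 0.07033089 0.12779667] 0.0400868638362342
110 [0.70230748 0.04917503 0.02048802] [0.74030007 0.09330849 0.04319694]
trail [0.54394339 0.27965037]
standoff [0.52849254 0.32720319] [10.8  -7.14  0.32 -2.33]
```

{"name": "drive_tool", "arguments": {
  "rows": [
    [0.8, -0.5, 0, -0.2],
    [1.9, -1.3, 0, -0.5],
    [3, -2, 0, -0.8],
    [4.1, -2.7, 0, -1.1],
    [5.2, -3.4, 0, -1.4],
    [6.3, -4.2, 0.1, -1.7],
    [7.4, -4.9, 0.1, -1.9],
    [8.5, -5.6, 0.2, -2.1]
  ],
  "grip": 60
}}

```text
clock: 6.87
position: [0.5704, 0.2735, 0.1243]
ee_rot: [-0.0, 0.597, 0.802, -0.0]
contact_force: [0.6, 0.7, 0.1]
width: 0.0598
gripper_force: 0.0
```

{"name": "drive_tool", "arguments": {
  "rows": [
    [0.8, -0.6, 0, -0.1],
    [1.6, -1.1, 0, -0.2],
    [2.2, -1.5, 0.3, -0.25],
    [2.3, -1.55, 1, -0.25],
    [2.3, -1.55, 1.8, -0.25],
    [2.3, -1.55, 2.6, -0.25],
    [2.3, -1.55, 3.2, -0.25],
    [2.3, -1.55, 3.4, -0.25]
  ]
}}

```text
clock: 7.53
position: [0.5161, 0.3158, 0.0367]
ee_rot: [-0.001, 0.587, 0.81, -0.002]
contact_force: [-1.5, 0.5, 0.8]
width: 0.0599
gripper_force: 0.0
```

```bash
cat >> h.py <<'E'
def board(f):
    "board pose from top picture: contour of its top face at z=.018"
    z=np.load(f'pics/{f}.npz');hsv=cv2.cvtColor(z['p'],cv2.COLOR_RGB2HSV)
    m=cv2.inRange(hsv,(12,70,150),(30,255,255));m[:150]=0;m[250:]=0;m[:,:165]=0;m[:,360:]=0
    m=cv2.morphologyEx(m,cv2.MORPH_CLOSE,np.ones((5,5)))
    c=max(cv2.findContours(m,cv2.RETR_EXTERNAL,cv2.CHAIN_APPROX_NONE)[0],key=cv2.contourArea)[:,0]
    w=np.array([ray(f,a,b,.018) for a,b in c],np.float32);r=cv2.minAreaRect(w)
    q=cv2.boxPoints(r);return r,q
E
python3 - <<'E'
from h import *
s=get_state();print(s['position'],np.degrees(yaw(s['ee_rot'])),s['width'])
r,q=board('top0');print(r)
def plan(c,th,R,rot,gap):
    # pusher TCP at gap behind trailing edge, then rotated about ICR right of board
    u=np.array([np.cos(th),np.sin(th)]);I=c+R*np.array([u[1],-u[0]]);p=c-u*(.095+gap)
    for k in np.linspace(0,1,5):
        a=k*rot;M=np.array([[np.cos(a),-np.sin(a)],[np.sin(a),np.cos(a)]]);x=I+M@(p-I);print(np.round(x,4),go(*x,.026,th+np.pi+a))
plan(np.array([.5733,.1893]),np.radians(-72),.11,np.radians(-14.2),.011)
E
```

```text
[0.51611169 0.31576906 0.03667202] 108.13052925548706 0.05992467159880546
((0.5736998319625854, 0.19132916629314423), (0.11042072623968124, 0.18944674730300903), 18.53769874572754)
[0.5405 0.2901] [-1.28  0.61  0.43  0.02]
[0.5488 0.2854] [-1.56  0.86  0.43  0.61]
[0.5567 0.2802] [-1.86  1.1   0.43  1.21]
[0.5642 0.2745] [-2.17  1.32  0.43  1.8 ]
[0.5714 0.2684] [-2.49  1.51  0.43  2.39]
```

{"name": "drive_tool", "arguments": {
  "rows": [
    [-0.1, 0.5, 0.2, 0],
    [-0.3, 0.61, 0.35, 0],
    [-0.6, 0.61, 0.4, 0],
    [-0.9, 0.61, 0.4, 0],
    [-1.1, 0.61, 0.4, 0],
    [-1.25, 0.61, 0.4, 0.02],
    [-1.36, 0.69, 0.4, 0.2],
    [-1.46, 0.77, 0.4, 0.4]
  ]
}}

```text
clock: 8.2
position: [0.5479, 0.2877, 0.0301]
ee_rot: [-0.0, 0.605, 0.796, 0.0]
contact_force: [-0.2, 3.0, 0.7]
width: 0.0598
gripper_force: 0.9
```

{"name": "drive_tool", "arguments": {
  "rows": [
    [-0.1, 0.1, 0, 0.2],
    [-0.2, 0.18, 0, 0.4],
    [-0.3, 0.26, 0, 0.6],
    [-0.41, 0.34, 0, 0.8],
    [-0.51, 0.41, 0, 1.0],
    [-0.61, 0.49, 0, 1.2],
    [-0.72, 0.56, 0, 1.4],
    [-0.82, 0.62, 0, 1.6]
  ]
}}

```text
clock: 8.87
position: [0.5689, 0.2724, 0.0299]
ee_rot: [0.0, 0.669, 0.743, 0.001]
contact_force: [0.1, 3.7, 2.9]
width: 0.0599
gripper_force: 1.9
```

Run:
```python
from h import *
snap('top','top1')
s=get_state();print(s['position'],np.degrees(yaw(s['ee_rot'])))
r,q=board('top1');print(r)
p=cv2.imread('pics/top1.png');cv2.imwrite('pics/c1.png',cv2.resize(p[140:260,175:375],None,fx=4,fy=4,interpolation=cv2.INTER_CUBIC))
```

```text
[0.56932317 0.27196614 0.02982588] 95.95368406047493
((0.578643262386322, 0.1610582023859024), (0.1075732633471489, 0.18150296807289124), 5.433819770812988)
```

View pics/c1.png

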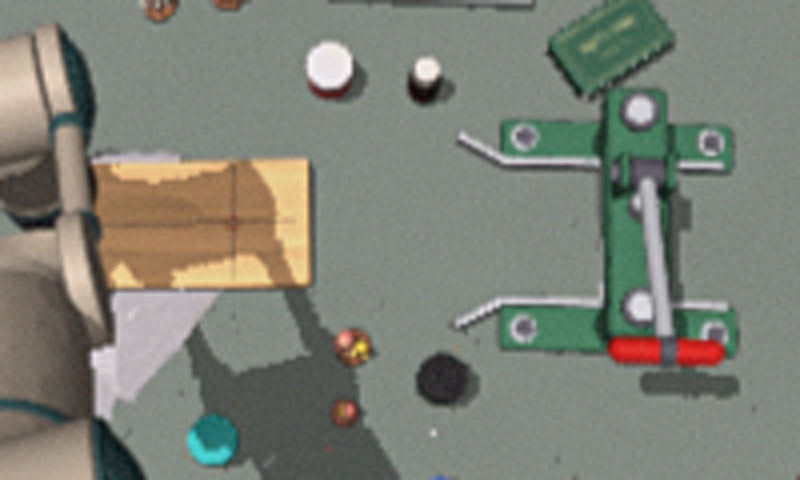

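The crop shows the board nearly in line with the lane. Its leading corners are at (310,158) and (312,286), the ring is at (233,222), and the moved jar stands at (330,68).

Run:
```python
from h import *
px=lambda c:((c[0]-1.5)/4+175,(c[1]-1.5)/4+140)
th,t,e=fit([(.095,.055),(.095,-.055),(.03,0)],[ray('top1',*px(c),.018) for c in [(310,158),(312,287),(233,222)]]);print(np.degrees(th),t,e)
u=np.array([np.cos(th),np.sin(th)]);s=get_state();p=np.array(s['position'][:2])
print('pusher in board frame',(p-t)@u,(p-t)@np.array([-u[1],u[0]]))
tp=np.radians(-86.19);up=np.array([np.cos(tp),np.sin(tp)]);o=np.array([.60218,-.19071]);n=np.array([-up[1],up[0]])
print('board in press',(t-o)@up,(t-o)@n,'pusher',(p-o)@up,(p-o)@n)
for X in(-.28,-.2,-.16):
    g=o+up*(X-.107);print(X,g,go(*g,.028,tp+np.pi))
```

```text
-83.86841137269126 [0.5783022  0.16452668] [0.00072961 0.0011442  0.00082102]
pusher in board frame -0.10778389844527139 0.0025481878659053383
board in press -0.35603819790829017 -0.0002202457881735049 pusher -0.4638368503382897 -0.002040289671348115
-0.28 [0.57646461 0.19543469] [-3.07 -0.03  0.07  0.36]
-0.2 [0.58178045 0.1156115 ] [-6.27 -0.15  0.07  0.36]
-0.16 [0.58443837 0.0756999 ] [-7.87 -0.21  0.07  0.36]
```

{"name": "drive_tool", "arguments": {
  "rows": [
    [-0.2, 0, 0.03, 0.05],
    [-0.5, 0, 0.05, 0.1],
    [-0.9, 0, 0.05, 0.15],
    [-1.3, -0.01, 0.05, 0.2],
    [-1.7, -0.01, 0.05, 0.25],
    [-2.1, -0.02, 0.05, 0.3],
    [-2.5, -0.02, 0.05, 0.36],
    [-2.9, -0.03, 0.05, 0.36]
  ]
}}

```text
clock: 9.58
position: [0.5751, 0.1989, 0.0283]
ee_rot: [-0.0, 0.683, 0.731, -0.0]
contact_force: [-0.5, 3.8, 2.6]
width: 0.0599
gripper_force: 2.0
```

{"name": "drive_tool", "arguments": {
  "rows": [
    [-0.4, 0, 0, 0],
    [-0.8, 0, 0, 0],
    [-1.2, 0, 0, 0],
    [-1.6, 0, 0, 0],
    [-2.0, 0, 0, 0],
    [-2.3, 0, 0, 0],
    [-2.5, 0, 0, 0],
    [-2.6, 0, 0, 0]
  ]
}}

```text
clock: 10.25
position: [0.5796, 0.1343, 0.0282]
ee_rot: [-0.0, 0.683, 0.731, -0.0]
contact_force: [-1.0, 3.7, 2.5]
width: 0.06
gripper_force: 1.8
```

Run:
```python
from h import *
snap('top','top2')
s=get_state();p=np.array(s['position'][:2]);print(p,s['position'][2],np.degrees(yaw(s['ee_rot'])))
tp=np.radians(-86.19);up=np.array([np.cos(tp),np.sin(tp)]);o=np.array([.60218,-.19071]);n=np.array([-up[1],up[0]])
print('pusher',(p-o)@up,(p-o)@n); 
im=cv2.imread('pics/top2.png');cv2.imwrite('pics/c2.png',cv2.resize(im[140:260,215:355],None,fx=5,fy=5,interpolation=cv2.INTER_CUBIC))
for X in(-.12,-.06,-.03):
    g=o+up*(X-.1078);print(X,g,go(*g,.028,tp+np.pi))
```

```text
[0.57958173 0.13409169] 0.028126907045519543 93.93288263707534
pusher -0.32558545127561306 -0.0009658832823937441
-0.12 [0.58704313 0.03658654] [-3.91  0.03  0.01  0.02]
-0.06 [ 0.59103002 -0.02328086] [-6.31  0.03  0.01  0.02]
-0.03 [ 0.59302346 -0.05321455] [-7.51  0.02  0.01  0.02]
```

View pics/c2.png

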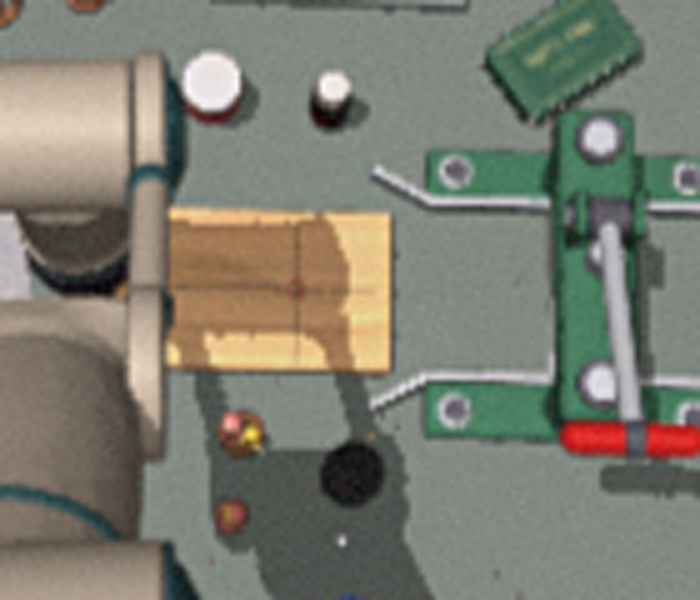

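The crop shows the board centred on the lane, with edges at y≈211 and 372 against the rails at 204 and 377. Pushing on.

{"name": "drive_tool", "arguments": {
  "rows": [
    [-0.2, 0, 0, 0],
    [-0.5, 0, 0, 0],
    [-0.9, 0, 0, 0],
    [-1.3, 0.01, 0, 0],
    [-1.7, 0.01, 0, 0],
    [-2.1, 0.01, 0, 0],
    [-2.5, 0.02, 0, 0],
    [-2.9, 0.02, 0, 0]
  ]
}}

```text
clock: 10.97
position: [0.5851, 0.0616, 0.0281]
ee_rot: [-0.0, 0.682, 0.731, -0.0]
contact_force: [-0.8, 2.0, -0.0]
width: 0.0599
gripper_force: 0.9
```

{"name": "drive_tool", "arguments": {
  "rows": [
    [-0.4, 0, 0, 0],
    [-0.8, 0, 0, 0],
    [-1.2, 0, 0, 0],
    [-1.6, 0, 0, 0],
    [-2.0, 0, 0, 0],
    [-2.4, 0, 0, 0],
    [-2.7, 0, 0, 0],
    [-2.9, 0, 0, 0]
  ]
}}

```text
clock: 11.63
position: [0.5903, -0.0105, 0.0283]
ee_rot: [0.0, 0.683, 0.731, -0.0]
contact_force: [0.2, 1.7, -1.0]
width: 0.0596
gripper_force: 0.7
```

Run:
```python
from h import *
snap('top','top3'); snap('wrist','w3')
s=get_state();p=np.array(s['position'][:2]);print(p,s['position'][2],np.degrees(yaw(s['ee_rot'])))
tp=np.radians(-86.19);up=np.array([np.cos(tp),np.sin(tp)]);o=np.array([.60218,-.19071]);n=np.array([-up[1],up[0]])
print('pusher',(p-o)@up,(p-o)@n); 
a=cv2.imread('pics/top3.png')[150:250,255:355];b=cv2.imread('pics/w3.png')
a=cv2.resize(a,(384,384),interpolation=cv2.INTER_CUBIC);b=cv2.resize(b,(416,312));b=cv2.copyMakeBorder(b,0,72,0,0,0)
cv2.imwrite('pics/c3.png',np.hstack([a,b]))
```

```text
[ 0.59052039 -0.0105505 ] 0.02840259464418812 93.9106727314947
pusher -0.18053608272914112 0.0003374089020181481
```

View pics/c3.png

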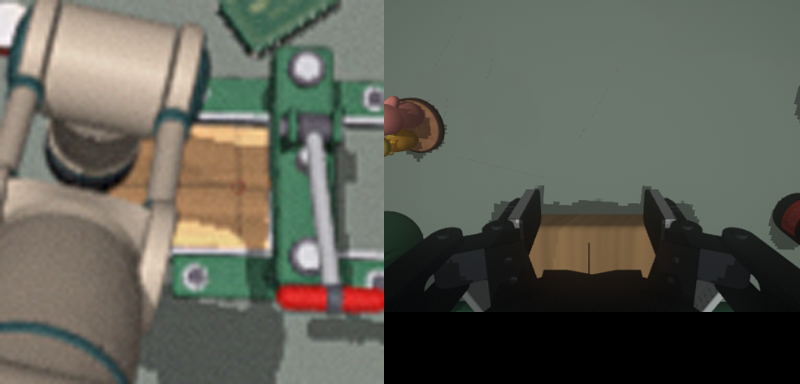

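The top crop shows the ring at (239,187), just before the crosshead. The wrist view shows the board's trailing edge square between the fingers. Next I cross-check the press origin along the lane with other features.

Run:
```python
from h import *
tp=np.radians(-86.19);up=np.array([np.cos(tp),np.sin(tp)]);o=np.array([.60218,-.19071]);n=np.array([-up[1],up[0]])
P=lambda w:np.round([(w-o)@up,(w-o)@n],4)
px=lambda c:((c[0]-1.5)/4+175,(c[1]-1.5)/4+140)
print('ring',P(ray('top3',255+(239-1.4)/3.84,150+(187-1.4)/3.84,.018)))
for nme,c,h in [('cross L',(603,230),.112),('cross R',(668,230),.112),('gripL',(609,350),.212),('gripR',(726,351),.212),('pilU',(640,110),.118),('pilD',(640,307),.118),('bolt',(525,135),.022),('bolt',(711,142),.022),('bolt',(524,327),.022),('bolt',(715,334),.022),('footL',(500,140),.014),('footR',(735,145),.014),('footL',(499,330),.014),('footR',(737,330),.014),('railL',(503,161),.024),('railR',(725,166),.024),('railL',(500,300),.024),('railR',(728,306),.024)]:
    print(nme,P(ray('top0',*px(c),h)))
# depth-based crosshead & feet from top0
p,d,W=world('top0');hsv=cv2.cvtColor(p,cv2.COLOR_RGB2HSV)
X=(W[...,:2]-o)@up;Y=(W[...,:2]-o)@n;g=(hsv[...,0]>55)&(hsv[...,0]<95)&(hsv[...,1]>90)
m=g&(abs(X)<.06)&(abs(Y)<.12)&(W[...,2]>.1)&(W[...,2]<.118);print('cross depth',m.sum(),np.percentile(X[m],[0,2,98,100]),np.percentile(Y[m],[0,2,98,100]))
m=g&(abs(X)<.13)&(abs(Y)<.12)&(W[...,2]>.006)&(W[...,2]<.02);print('feet depth',m.sum(),np.percentile(X[m],[0,2,98,100]),np.percentile(Y[m],[0,2,98,100]))
m=(W[...,2]>.19)&(W[...,2]<.24)&(abs(X)<.07)&(abs(Y+.127)<.03)&(hsv[...,1]>150);print('grip',m.sum(),np.percentile(X[m],[0,2,98,100]),Y[m].mean())
# trailing edge from wrist
p,d,W=world('w3');X=(W[...,:2]-o)@up;Y=(W[...,:2]-o)@n
m=(W[...,2]>.013)&(W[...,2]<.023)&(abs(Y)<.022)&(X<-.14)&(X>-.2);print('trail wrist',m.sum(),np.percentile(X[m],[0,1,2,5]),np.median(W[m][:,2]))
```

```text
ring [-0.042  -0.0016]
cross L [-0.0286 -0.0168]
cross R [ 0.0226 -0.0154]
gripL [-0.0414 -0.126 ]
gripR [ 0.0422 -0.1244]
pilU [0.0007 0.0807]
pilD [-0.0014 -0.0785]
bolt [-0.0799  0.0838]
bolt [0.079  0.0821]
bolt [-0.0804 -0.082 ]
bolt [ 0.0786 -0.0834]
footL [-0.1005  0.0809]
footR [0.1015 0.0822]
footL [-0.1004 -0.0839]
footR [ 0.099  -0.0783]
railL [-0.0988  0.0598]
railR [0.09   0.0607]
railL [-0.1007 -0.0601]
railR [ 0.0896 -0.0598]
cross depth 426 [-0.02637985 -0.02529106  0.021469    0.02278878] [-0.0990461  -0.09556843  0.09415412  0.09992291]
feet depth 473 [-0.0991504  -0.09822137  0.09567305  0.09741397] [-0.09895803 -0.09674347  0.09563465  0.09875227]
grip 146 [-0.04178578 -0.04037606  0.03496556  0.03738484] -0.12675094971255527
trail wrist 5512 [-0.17024735 -0.16956955 -0.16944086 -0.16909052] 0.0190226492136819
```

{"name": "drive_tool", "arguments": {
  "rows": [
    [-0.2, 0, 0, 0],
    [-0.45, 0, 0, 0],
    [-0.7, 0, 0, 0],
    [-0.95, 0, 0, 0],
    [-1.2, 0, 0, 0],
    [-1.4, 0, 0, 0],
    [-1.5, 0, 0, 0],
    [-1.58, 0, 0, 0]
  ]
}}

```text
clock: 12.4
position: [0.593, -0.0491, 0.0284]
ee_rot: [-0.0, 0.683, 0.731, 0.0]
contact_force: [-0.1, 3.6, 2.5]
width: 0.0602
gripper_force: 1.5
```

{"name": "drive_tool", "arguments": {
  "rows": [
    [-0.03, 0, 0, 0],
    [-0.06, 0, 0, 0],
    [-0.08, 0, 0, 0],
    [-0.1, 0, 0, 0],
    [-0.11, 0, 0, 0],
    [-0.12, 0, 0, 0],
    [-0.12, 0, 0, 0],
    [-0.12, 0, 0, 0]
  ]
}}

```text
clock: 13.07
position: [0.5931, -0.0516, 0.0283]
ee_rot: [-0.0, 0.682, 0.731, 0.0]
contact_force: [0.8, 3.4, 3.0]
width: 0.0601
gripper_force: 1.9
```

{"name": "drive_tool", "arguments": {
  "rows": [
    [0.2, 0, 0, 0],
    [0.5, 0, 0, 0],
    [0.9, 0, 0, 0],
    [1.3, 0, -0.3, 0],
    [1.5, 0, -0.9, 0],
    [1.5, 0, -1.6, 0],
    [1.5, 0, -2.2, 0],
    [1.5, 0, -2.4, 0]
  ]
}}

```text
clock: 13.73
position: [0.5919, -0.0135, 0.091]
ee_rot: [0.002, 0.682, 0.732, 0.001]
contact_force: [-0.0, -1.3, -0.1]
width: 0.0601
gripper_force: 0.0
```

Run:
```python
from h import *
snap('top','top4'); snap('wrist','w4')
s=get_state();p=np.array(s['position'][:2]);print(s['position'])
tp=np.radians(-86.19);up=np.array([np.cos(tp),np.sin(tp)]);o=np.array([.60218,-.19071]);n=np.array([-up[1],up[0]])
p,d,W=world('w4');X=(W[...,:2]-o)@up;Y=(W[...,:2]-o)@n
for y in(-.045,-.02,.02,.045):
    m=(W[...,2]>.013)&(W[...,2]<.023)&(abs(Y-y)<.005)&(X<-.1)&(X>-.16);print('trail wrist',y,m.sum(),np.percentile(X[m],[0,1,2,5]) if m.any() else 0)
b=cv2.imread('pics/w4.png');a=cv2.imread('pics/top4.png')[150:250,255:355]
a=cv2.resize(a,(384,384),interpolation=cv2.INTER_CUBIC);b=cv2.resize(b,(416,312));b=cv2.copyMakeBorder(b,0,72,0,0,0)
cv2.imwrite('pics/c4.png',np.hstack([a,b]))
```

```text
[ 0.5913399  -0.01380159  0.08970757]
trail wrist -0.045 399 [-0.12930858 -0.12898069 -0.12880341 -0.12753323]
trail wrist -0.02 582 [-0.12952259 -0.12939829 -0.12911032 -0.12872928]
trail wrist 0.02 588 [-0.12970964 -0.12944788 -0.1292928  -0.12900765]
trail wrist 0.045 542 [-0.12976809 -0.12934597 -0.12923858 -0.12875019]
```

View pics/c4.png

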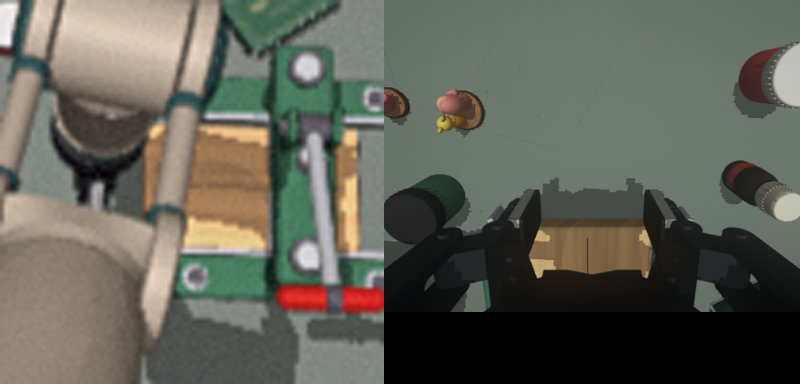

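Run:
```python
from h import *
tp=np.radians(-86.19);up=np.array([np.cos(tp),np.sin(tp)]);o=np.array([.60218,-.19071]);n=np.array([-up[1],up[0]])
P=lambda w:np.round([(w-o)@up,(w-o)@n],4)
p=np.load('pics/top4.npz')['p'].astype(float);s=p[...,0]-p[...,2]  # warm board minus grey table
for f,us,name in(('top4',range(340,356),'lead'),('top4',range(286,302),'trail')):
  for v in (187,190,193,205,208,211):
    row=s[v,list(us)];g=np.abs(np.diff(cv2.GaussianBlur(row[None],(3,1),0)[0]));k=g.argmax();w=g[max(0,k-2):k+3]
    u=us[0]+.5+(np.arange(max(0,k-2),max(0,k-2)+len(w))*w).sum()/w.sum();print(name,v,round(u,2),g.max().round(),P(ray(f,u,v,.018)))
```

```text
lead 187 347.42 47.0 [0.0621 0.0408]
lead 190 347.49 43.0 [0.0622 0.0303]
lead 193 341.78 37.0 [0.0426 0.0193]
lead 205 347.8 42.0 [ 0.0622 -0.0216]
lead 208 348.11 43.0 [ 0.063  -0.0319]
lead 211 348.25 41.0 [ 0.0633 -0.0421]
trail 187 292.41 32.0 [-0.1252  0.0355]
trail 190 291.69 31.0 [-0.1276  0.0249]
trail 193 291.79 29.0 [-0.1271  0.0145]
trail 205 293.6 22.0 [-0.1206 -0.0268]
trail 208 292.58 9.0 [-0.124  -0.0372]
trail 211 290.0 2.0 [-0.1325 -0.0477]
```

Leading edge, pusher and wrist readings agree that the board is about 2 mm short, so I nudge it again.

Run:
```python
from h import *
print(get_state()['position'],go(.5930,-.0537,.0282,np.radians(93.81)))
```

```text
[ 0.5913399  -0.01380159  0.08970757] [-1.6  -0.05  2.46  0.03]
```

{"name": "drive_tool", "arguments": {
  "rows": [
    [0, 0, 0.6, 0],
    [0, 0, 1.3, 0],
    [0, 0, 2, 0],
    [0, 0, 2.4, 0],
    [-0.4, 0, 2.4, 0],
    [-0.9, 0, 2.4, 0],
    [-1.3, 0, 2.4, 0],
    [-1.45, 0, 2.4, 0]
  ]
}}

```text
clock: 14.5
position: [0.5942, -0.0527, 0.0292]
ee_rot: [0.001, 0.683, 0.731, 0.001]
contact_force: [0.1, 2.5, -1.2]
width: 0.06
gripper_force: 0.8
```

{"name": "drive_tool", "arguments": {
  "rows": [
    [-0.03, 0, 0, 0],
    [-0.06, 0, 0, 0],
    [-0.09, 0, 0, 0],
    [-0.11, 0, 0, 0],
    [-0.12, 0, 0, 0],
    [-0.13, 0, 0, 0],
    [-0.13, 0, 0, 0],
    [-0.13, 0, 0, 0]
  ]
}}

```text
clock: 15.17
position: [0.5933, -0.0533, 0.0284]
ee_rot: [-0.0, 0.682, 0.731, 0.0]
contact_force: [0.0, 1.3, 1.7]
width: 0.06
gripper_force: 0.9
```

{"name": "drive_tool", "arguments": {
  "rows": [
    [0.2, 0, 0, 0],
    [0.5, 0, 0, 0],
    [0.9, 0, 0, 0],
    [1.3, 0, -0.3, 0],
    [1.5, 0, -0.9, 0],
    [1.5, 0, -1.6, 0],
    [1.5, 0, -2.2, 0],
    [1.5, 0, -2.4, 0]
  ]
}}

```text
clock: 15.83
position: [0.592, -0.0153, 0.091]
ee_rot: [0.002, 0.682, 0.732, 0.001]
contact_force: [0.4, -0.0, -0.4]
width: 0.0598
gripper_force: 0.0
```

Run:
```python
from h import *
snap('top','top5');snap('wrist','w5');s=get_state();print(s['position'],s['contact_force'])
tp=np.radians(-86.19);up=np.array([np.cos(tp),np.sin(tp)]);o=np.array([.60218,-.19071]);n=np.array([-up[1],up[0]])
P=lambda w:np.round([(w-o)@up,(w-o)@n],4)
p=np.load('pics/top5.npz')['p'].astype(float);s=p[...,0]-p[...,2];us=range(342,358)
for v in (187,190,205,208,211):
    row=s[v,list(us)];g=np.abs(np.diff(cv2.GaussianBlur(row[None],(3,1),0)[0]));k=g.argmax();w=g[max(0,k-2):k+3]
    u=us[0]+.5+(np.arange(max(0,k-2),max(0,k-2)+len(w))*w).sum()/w.sum();print('lead',v,round(u,2),P(ray('top5',u,v,.018)))
p,d,W=world('w5');X=(W[...,:2]-o)@up;Y=(W[...,:2]-o)@n
for y in(-.02,.02):
    m=(W[...,2]>.013)&(W[...,2]<.023)&(abs(Y-y)<.005)&(X<-.1)&(X>-.16);print('trail wrist',y,np.percentile(X[m],[0,1,2,5]))
# over the grip: TCP positions
g=o+n*(-.127);g2=o+n*(-.147);print(g,g2,go(*g,.30,np.radians(93.81)))
```

```text
[ 0.59143657 -0.01566216  0.08970517] [-0.61910146  0.55774015 -0.40282463]
lead 187 348.19 [0.0648 0.0409]
lead 190 348.39 [0.0652 0.0304]
lead 205 348.5 [ 0.0646 -0.0216]
lead 208 348.53 [ 0.0644 -0.0318]
lead 211 348.56 [ 0.0643 -0.0421]
trail wrist -0.02 [-0.1277282  -0.1274777  -0.12738099 -0.12707408]
trail wrist 0.02 [-0.12800216 -0.12761327 -0.12740841 -0.12714988]
[ 0.47546068 -0.1991489 ] [ 0.45550489 -0.20047786] [-7.   -5.14 -8.41  0.03]
```

{"name": "drive_tool", "arguments": {
  "rows": [
    [0, 0, -0.8, 0],
    [0, 0, -2, 0],
    [0, 0, -3.3, 0],
    [0, 0, -4.6, 0],
    [0, 0, -5.9, 0],
    [0, 0, -7.1, 0],
    [0, 0, -8.1, 0],
    [0, 0, -8.4, 0]
  ],
  "grip": 0
}}

```text
clock: 16.6
position: [0.592, -0.0163, 0.3018]
ee_rot: [0.002, 0.682, 0.731, 0.002]
contact_force: [0.9, -0.4, 0.8]
width: -0.0001
gripper_force: 0.0
```

{"name": "drive_tool", "arguments": {
  "rows": [
    [-0.7, -0.5, 0, 0],
    [-1.8, -1.3, 0, 0],
    [-2.9, -2.1, 0, 0],
    [-4, -2.9, 0, 0],
    [-5.1, -3.7, 0, 0],
    [-6.1, -4.5, 0, 0],
    [-6.8, -5, 0, 0],
    [-7, -5.14, 0, 0]
  ]
}}

```text
clock: 17.27
position: [0.4721, -0.2019, 0.2964]
ee_rot: [-0.002, 0.683, 0.73, -0.001]
contact_force: [-0.3, 0.2, -0.6]
width: 0.0002
gripper_force: 0.0
```

Run:
```python
from h import *
s=get_state();print(s['position'],s['width'],s['contact_force'],s['qpos'])
o=np.array([.60218,-.19071]);tp=np.radians(-86.19);n=np.array([-np.sin(tp),np.cos(tp)])
r=.165;a0=np.arctan2(.222-.140,-.127-.022);a1=np.arctan2(.149-.14,-.147-.022)
for k in(0,.25,.5,.75,.9,1):
    a=a0+k*.45;R=np.hypot(.149,.082);y=.022+R*np.cos(a);z=.14+R*np.sin(a);g=o+n*y;print(k,round(y,4),round(z,4),go(*g,z+.022,np.radians(93.81)))
```

```text
[ 0.47214609 -0.2018564   0.29642353] 0.00023000133299648515 [-0.34139662  0.20526994 -0.55011554] [-0.53842941  0.16225904  1.55034232 -0.00172685  1.43252286 -0.60390792]
0 -0.127 0.222 [ 0.1   0.14  2.1  -0.01]
0.25 -0.1353 0.2048 [ 0.1  -0.19  2.79 -0.01]
0.5 -0.1415 0.1867 [ 0.1  -0.44  3.51 -0.01]
0.75 -0.1457 0.168 [ 0.1  -0.61  4.26 -0.01]
0.9 -0.1473 0.1567 [ 0.1  -0.67  4.71 -0.01]
1 -0.1478 0.149 [ 0.1  -0.69  5.02 -0.01]
```

{"name": "drive_tool", "arguments": {
  "rows": [
    [0, 0, 0.5, 0],
    [0, 0, 1, 0],
    [0, 0, 1.5, 0],
    [0, 0, 1.8, 0],
    [0, 0, 2, 0],
    [0, 0, 2.1, 0],
    [0, -0.02, 2.2, 0],
    [0, -0.05, 2.3, 0]
  ]
}}

```text
clock: 17.93
position: [0.4732, -0.1994, 0.2412]
ee_rot: [-0.0, 0.682, 0.731, 0.0]
contact_force: [-3.0, 1.6, 3.6]
width: -0.0002
gripper_force: 1.9
```

{"name": "drive_tool", "arguments": {
  "rows": [
    [0, -0.07, 0.15, 0],
    [0, -0.14, 0.3, 0],
    [0, -0.21, 0.45, 0],
    [0, -0.28, 0.6, 0],
    [0, -0.34, 0.75, 0],
    [0, -0.4, 0.9, 0],
    [0, -0.45, 1.05, 0],
    [0, -0.5, 1.2, 0]
  ]
}}

```text
clock: 18.6
position: [0.4607, -0.2006, 0.2104]
ee_rot: [-0.0, 0.682, 0.731, 0.0]
contact_force: [-1.7, 3.2, 3.3]
width: 0.0002
gripper_force: 2.0
```

Run:
```python
from h import *
s=get_state();print(s['position'],s['contact_force'])
o=np.array([.60218,-.19071]);tp=np.radians(-86.19);n=np.array([-np.sin(tp),np.cos(tp)])
R=np.hypot(.149,.082);a0=np.arctan2(.082,-.149)
for k in(.5,.75,.9,1):
    a=a0+k*.45;y=.022+R*np.cos(a);z=.14+R*np.sin(a);print(k,go(*(o+n*y),z+.022,np.radians(93.81)))
```

```text
[ 0.46074532 -0.20056066  0.21040309] [-1.71922425  3.18498453  3.31123127]
0.5 [0.02 0.01 0.07 0.02]
0.75 [ 0.02 -0.16  0.81  0.02]
0.9 [ 0.02 -0.22  1.27  0.02]
1 [ 0.02 -0.24  1.58  0.02]
```

Contact follows the arc at about half swing, with low forces. Continue down.

{"name": "drive_tool", "arguments": {
  "rows": [
    [0, -0.03, 0.15, 0],
    [0, -0.07, 0.3, 0],
    [0, -0.1, 0.45, 0],
    [0, -0.13, 0.6, 0],
    [0, -0.16, 0.75, 0],
    [0, -0.18, 0.9, 0],
    [0, -0.2, 1.05, 0],
    [0, -0.22, 1.2, 0]
  ]
}}

```text
clock: 19.27
position: [0.4551, -0.2013, 0.1805]
ee_rot: [-0.0, 0.682, 0.731, -0.0]
contact_force: [-2.9, 1.5, 6.8]
width: -0.0002
gripper_force: 3.4
```

{"name": "drive_tool", "arguments": {
  "rows": [
    [0, -0.01, 0.1, 0],
    [0, -0.02, 0.18, 0],
    [0, -0.03, 0.25, 0],
    [0, -0.04, 0.32, 0],
    [0, -0.04, 0.38, 0],
    [0, -0.04, 0.42, 0],
    [0, -0.04, 0.45, 0],
    [0, -0.04, 0.45, 0]
  ]
}}

```text
clock: 19.93
position: [0.4544, -0.2014, 0.1712]
ee_rot: [0.001, 0.682, 0.731, 0.0]
contact_force: [-6.3, 5.1, 16.7]
width: -0.0001
gripper_force: 8.3
```

{"name": "drive_tool", "arguments": {
  "rows": [
    [0, 0, 0.03, 0],
    [0, 0, 0.06, 0],
    [0, 0, 0.09, 0],
    [0, 0, 0.12, 0],
    [0, 0, 0.14, 0],
    [0, 0, 0.14, 0],
    [0, 0, 0.14, 0],
    [0, 0, 0.14, 0]
  ]
}}

```text
clock: 20.6
position: [0.4545, -0.2014, 0.1702]
ee_rot: [0.002, 0.682, 0.731, 0.0]
contact_force: [-9.2, 5.5, 31.5]
width: -0.0
gripper_force: 15.5
```

The lever is at its stop: force rose to 31 N with almost no travel. Release upward along the arc.

{"name": "drive_tool", "arguments": {
  "rows": [
    [0, 0, -0.2, 0],
    [0, 0.02, -0.45, 0],
    [0, 0.05, -0.75, 0],
    [0, 0.1, -1.05, 0],
    [0, 0.16, -1.35, 0],
    [0, 0.24, -1.65, 0],
    [0, 0.33, -1.95, 0],
    [0, 0.42, -2.25, 0]
  ]
}}

```text
clock: 21.27
position: [0.4654, -0.2006, 0.2229]
ee_rot: [0.0, 0.682, 0.731, 0.0]
contact_force: [-0.1, 2.0, 3.5]
width: -0.0001
gripper_force: 1.5
```

{"name": "drive_tool", "arguments": {
  "rows": [
    [0, 0.12, -0.3, 0],
    [0, 0.25, -0.6, 0],
    [0, 0.38, -0.9, 0],
    [0, 0.4, -1.3, 0],
    [0, 0.4, -1.8, 0],
    [0, 0.4, -2.4, 0],
    [0, 0.4, -3, 0],
    [0, 0.4, -3.6, 0]
  ]
}}

```text
clock: 21.93
position: [0.475, -0.2001, 0.3131]
ee_rot: [0.0, 0.682, 0.731, -0.0]
contact_force: [0.9, 0.1, -0.0]
width: 0.0
gripper_force: 0.0
```

{"name": "drive_tool", "arguments": {
  "rows": [
    [0.5, -0.3, 0, 0],
    [1.5, -0.8, 0, 0],
    [2.5, -1.3, 0, 0],
    [3.5, -1.8, 0, 0],
    [4.5, -2.3, 0, 0],
    [5.5, -2.6, 0, 0],
    [6, -2.6, 0, 0],
    [6, -2.6, 0, 0]
  ]
}}

```text
clock: 22.6
position: [0.3975, -0.0518, 0.3118]
ee_rot: [-0.001, 0.681, 0.732, 0.0]
contact_force: [0.7, -0.7, -0.1]
width: 0.0
gripper_force: 0.0
```

Run:
```python
from h import *
snap('top','top6');snap('side','side6');s=get_state();print(s['position'],s['contact_force'])
tp=np.radians(-86.19);up=np.array([np.cos(tp),np.sin(tp)]);o=np.array([.60218,-.19071]);n=np.array([-up[1],up[0]])
P=lambda w:np.round([(w-o)@up,(w-o)@n],4)
p=np.load('pics/top6.npz')['p'].astype(float);s=p[...,0]-p[...,2];us=range(342,358)
for v in (187,190,205,208,211):
    row=s[v,list(us)];g=np.abs(np.diff(cv2.GaussianBlur(row[None],(3,1),0)[0]));k=g.argmax();w=g[max(0,k-2):k+3]
    u=us[0]+.5+(np.arange(max(0,k-2),max(0,k-2)+len(w))*w).sum()/w.sum();print('lead',v,round(u,2),P(ray('top6',u,v,.018)))
_,d,W=world('top6');X=(W[...,:2]-o)@up;Y=(W[...,:2]-o)@n
m=(abs(X)<.05)&(abs(Y+.132)<.03)&(W[...,2]>.13)&(W[...,2]<.24);print('grip',m.sum(),Y[m].mean(),W[m][:,2].max())
a=cv2.imread('pics/top6.png')[140:270,225:375];b=cv2.imread('pics/side6.png')[130:260,180:360]
cv2.imwrite('pics/c6.png',np.hstack([cv2.resize(a,(400,346),interpolation=cv2.INTER_CUBIC),cv2.resize(b,(400,346))]))
```

```text
[ 0.39904072 -0.05426649  0.31198733] [ 0.27461939 -0.83829645  0.53320736]
lead 187 348.16 [0.0647 0.0409]
lead 190 348.39 [0.0652 0.0304]
lead 205 348.53 [ 0.0646 -0.0216]
lead 208 348.52 [ 0.0644 -0.0318]
lead 211 348.51 [ 0.0642 -0.0421]
grip 65 -0.12786177647476407 0.22821201758862839
```

View pics/c6.png

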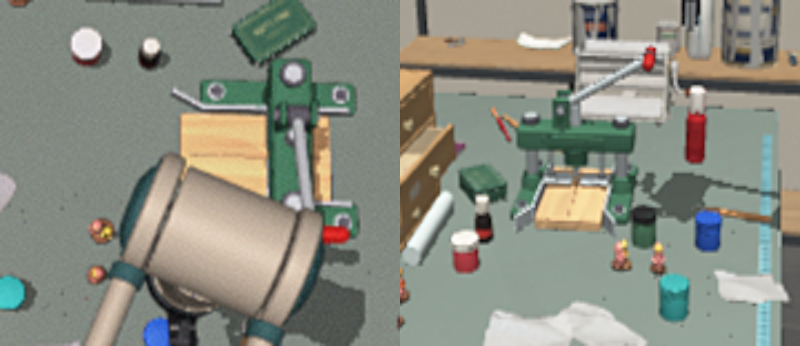

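The side crop shows the lever up at (650,57), the board in the lane at (572,207), and the jars and bottle all upright. The board has not shifted, so I hand in.

```bash
python3 -c "
from rig import order
print(order.sign_off())"
```

```text
the job is handed in; nothing more can be done
None
```

The board is in the lane with the ring about 0.3 mm short of the punch axis by the camera. The lever was pushed to its stop (31 N) and sprang back up, and the jars and small bottle stand upright; I could not see the prick itself under the crosshead. The job was handed in at about 23 s, and the hand-in gave no verdict.

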